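# Stack drilled steel plates and set a straightedge against the pile

### The job

Stack the two bare steel plates from the sloping rack squarely on top of the red plate, edges lined up all round, laying each one down gently rather than dropping it and leaving the red plate where it lies. Then stand the aluminium straightedge upright on the bench, flush along either long side of the finished pile and about centred on it, and let go; leave the spray can and the tape measure alone.

Things in the scene. Friction and masses are not known exactly. Their poses are not given: they have to be found in the camera images.
- plate_a: bare steel plate 120 x 60 x 12 mm (x, y, z), 0.55 kg, black drilled-hole marks near its corners and centre. It starts lying on the sloping rack, its lower short edge against the rack's lip, long side up the slope, origin 62 mm above the bench. Origin: centre of its underside; x along its length (downhill at the start), y along its width, z normal to its face (up when flat).
- plate_b: second bare steel plate, identical to plate_a, beside it on the rack about 140 mm away centre to centre.
- red_plate: red-primed plate of the same size, 120 x 60 x 12 mm, 0.55 kg, loose and flat on the bench: the bottom of the pile. Origin: centre of its underside; x along its length, y along its width, z up.
- straightedge: straightedge of aluminium box section, 180 x 25 x 60 mm (x, y, z), 0.26 kg, standing on its 25 mm wide edge on the bench. Origin: centre of its underside; x along its length, y across its thickness, z up. It is taller than the finished pile (36 mm), so its top 20 mm can be gripped beside the pile.
- rack: fixed rack, plywood deck 150 mm up the slope, 270 mm wide, sloping 0.56 rad (32 deg) from level, high end towards the robot, low end away from it, with a lip 8 mm above the deck along the low end. Origin: bench level under its middle; x (level) to its low side, y along its width, z up. Deck top 30 mm above the bench at the low end (x = +64 mm), 109 mm at the high end (x = -63 mm).
- spray_can: spray can, 54 mm diameter, 150 mm tall, standing behind the pile, a bystander. Origin: centre of its underside.
- tape: yellow tape measure, 70 x 40 x 65 mm, standing behind the pile, a bystander. Origin: centre of its underside.
Mind the look-alikes: they are no part of the job. Leave any brown look-alike of the plate_b alone. Of the things shaped like the straightedge, the aluminium one is meant.

How it is judged:
By the outcome, as a careful person would: the job done as asked, in the order asked, and still so for the second after the job is handed in, with the robot touching nothing.
It also fails if it takes over 64 s, if anything falls off the work surface, if the arm or the gripper's body presses on something with over 40 N, if the wrist force passes 120 N, or if a joint passes its speed limit or range.

### The arm

A 7-joint arm with a two-finger parallel gripper is mounted at the origin on the work surface. World frame = base frame: x ahead of the robot, y to its left, z up, the work surface at z = 0. Lengths are in mm, angles in rad, forces in N, time in s.
With the tool pointing down it reaches from about 425 to 975 mm from the base axis. Payload 16.7 kg.
Tool frame: the origin (TCP) lies midway between the tips of the shut fingers; the grasp point (between the pads) lies 19 mm behind it (robot.tcp_to_grasp is the distance from the TCP to the grasp point, in mm); z points along the fingers, x is the direction in which the jaws open and shut, and the axes are right-handed (so a half turn about z gives the same grasp; the last joint's range is limited). The gripper opens to 85 mm and grips with 20 to 120 N. Pads are 22 mm wide; open, the fingers measure 114 mm over their backs; the gripper's body (76 mm by 85 mm) begins 54 mm behind the grasp point. The pads swing forward as they close: fully open they stand 13 mm farther back than shut.
Start: joints at [-1.262, 0.426, 0.074, 1.606, -0.034, 1.111, -0.067], TCP at [298.333, 605.453, 231.302] pointing down, gripper open.
Joint ranges: [-2.85, 2.85], [-0.5, 2.14], [-1.23, 1.37], [0.21, 2.46], [-1.02, 4.16], [0.16, 2.05], [-2.73, 2.73]. Speed limits (rad/s): [1.89, 1.89, 2.39, 2.39, 3.01, 3.01, 3.01].

### API

Orientations are given as a unit quaternion [w, x, y, z].
In Python, from cell import state, imaging, robot gives the robot as it stands.
- The arm moves only by the tool move_arm, never from a script. Its arguments are lists of equal length, an entry for each row: "rotation": the turn, a rotation vector about the tool's x, y, z in degrees, a list of three; "slide": the shift along the tool's x, y, z in units of 60 mm (1.0 is 60 mm), a list of three; "hand": the closure, from -1 (fully open) to 1 (shut). A call has 1 to 12 rows; each row is the pose to reach, as a shift and turn from the pose commanded when the call began, along the tool's axes at that moment; what a row does not reach only later rows make up. A row lasts 1/8 s, in which the tool goes at most 62.5 mm and 10.7 degrees, less where a joint would pass 70% of its speed; a pose out of reach is approached as far as the arm can. A call with a gripper value outside its range is refused whole. The fingers move at their own pace and stop on an object; "squeeze" is the grip in N (left out, the last holds). Time passes only in rows, so rows that repeat a pose let the fingers close. It gives the time, the measured TCP pose, the force and the opening at its end, in the units of the state.
- state(): the state, without advancing time (a new reading comes with each control period).
- imaging.capture(name): name is "scene" or "top"; returns a dict with "image" (384x512x3 uint8, red, green, blue), "fx", "fy", "cx", "cy" (pixels), "k1" (the pictures are not rectified: a ray, as slopes to the right and down, at radius r is drawn at 1 + k1 r^2 times it, then the intrinsics apply), "rvec" (rotation vector, rad) and "tvec" (3), from world to camera coordinates, as OpenCV has them. Camera axes: x right, y down, z forward; pixel columns grow to the right and rows downward; lengths in mm; the calibration is good to about 2 mm. A picture is of the moment at which its call begins. There is no depth.
- robot.close_job(): hands the job in, once; it reports no verdict.
The state is a dict: "time": time; "qpos": joint angles; "qd": joint speeds; "joint_efforts": joint torques, N m; "tool_pos": TCP position; "eef_rot": TCP orientation; "contact_force": force on the tool from outside, world axes, zero at the start; "moment": the same for the moment, N m; "grip_width": opening from 0.0 (shut) to 1.0 (fully open).
Only numpy, scipy, OpenCV 4.12 (cv2) and the standard library are available. Lean on these libraries where they do the work, as an engineer would, in place of code of your own. Each camera call takes 0.05 s, during which the arm holds its last target. There are 200 camera calls.

## Working session

There is one attempt and no reset: what is moved stays moved. The work goes in short steps, Python scripts to look and compute and a tool call to move; the robot and the scene stay as the last step left them, time stands still between calls to the robot, and variables do not carry over. Pictures are saved under pics/ and viewed, about 8 in all and at most 12, crops included, and the job is handed in when it is done.

Besides the shell and the picture viewer there is one more tool, called after ">>>" as a command line: name --argument value ..., lists and objects as JSON in quotes. move_arm: Moves the arm, as the interface text tells. Its arguments: {"type":"object","properties":{"rotation":{"type":"array","items":{"type":"array","items":{"type":"number"}}},"slide":{"type":"array","items":{"type":"array","items":{"type":"number"}}},"hand":{"type":"array","items":{"type":"number"}},"squeeze":{"type":"number"}},"required":["rotation","slide","hand"]}

```bash
ls; mkdir -p pics; python3 - <<'E'
from cell import state, imaging, robot
import cv2,json
s=state(); print(s)
for n in("scene","top"):
    c=imaging.capture(n); cv2.imwrite(f"pics/{n}0.png",c["image"][:,:,::-1]); print({k:v for k,v in c.items() if k!="image"})
E
```

```text
pics
{'time': 0.0, 'qpos': array([-1.26247077,  0.42673647,  0.07386268,  1.60663633, -0.034125  ,
        1.11084689, -0.06714917]), 'qd': array([ 5.73309871e-04, -9.18096009e-05,  5.40365577e-04, -6.23327927e-04,
       -3.26875845e-04, -1.04025608e-03,  1.23170341e-03]), 'joint_efforts': array([ 6.46917142e-04, -9.49842310e+01,  3.76154691e+00, -4.63525093e+01,
        1.92733709e-02,  9.88584361e-03,  8.84950532e-05]), 'tool_pos': array([298.18290467, 605.07642862, 230.59504342]), 'eef_rot': array([ 3.96028712e-04,  8.49143945e-01,  5.28161049e-01, -5.57195061e-04]), 'contact_force': array([ 0.38245375, -0.34671688,  0.06471647]), 'moment': array([-0.0063012 ,  0.02873216,  0.01206832]), 'grip_width': 0.9986374518759599}
{'fx': 484.12578707773747, 'fy': 484.12578707773747, 'cx': 252.3077753243501, 'cy': 195.46927085397635, 'k1': -0.09565993375170885, 'rvec': array([ 2.17175272,  0.55464871, -0.30184656]), 'tvec': array([-434.50915619,  -75.80600933, 1623.20985909])}
{'fx': 369.85979395411096, 'fy': 369.85979395411096, 'cx': 253.46076605453354, 'cy': 182.74786225774332, 'k1': -0.12364622840085676, 'rvec': array([ 2.13603327, -2.13985078,  0.21831131]), 'tvec': array([  1.71691401, 503.72702382, 979.35760364])}
```

View pics/scene0.png

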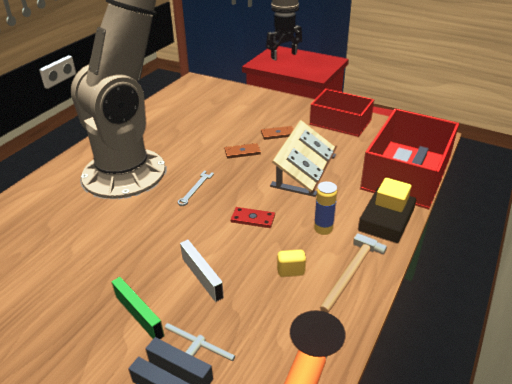

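View pics/top0.png

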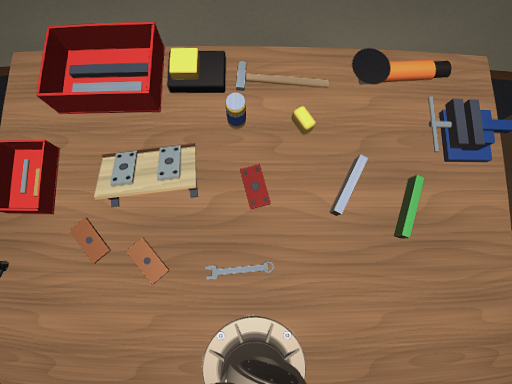

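The top view shows the red plate at (255,187), plates on the rack at (124,168) and (169,162), the aluminium bar at (350,185), the can at (236,108) and the tape at (304,119). Look-alikes are the brown plates at (90,240) and (148,260), the green bar at (410,207), and the grey bars inside the red bins at (110,70), (107,87) and (24,176). I choose the rack plates and the aluminium bar on the bench at (350,185). Next I measure them with masks and check with a close crop.

```bash
cat > h.py <<'E'
import numpy as np, cv2
from cell import state, imaging, robot
from scipy.spatial.transform import Rotation as Ro
def cap(n):
    c=imaging.capture(n); c['R']=cv2.Rodrigues(c['rvec'])[0]; c['o']=-c['R'].T@c['tvec']; c['hsv']=cv2.cvtColor(c['image'],cv2.COLOR_RGB2HSV); return c
def rays(c,px):
    px=np.asarray(px,float).reshape(-1,2)
    d=(px-[c['cx'],c['cy']])/[c['fx'],c['fy']]; u=d.copy()
    for _ in range(20): u=d/(1+c['k1']*(u**2).sum(1,keepdims=True))
    return np.c_[u,np.ones(len(u))]@c['R']
def onplane(c,px,p0,n=(0,0,1)):
    r=rays(c,px); n=np.asarray(n,float); return c['o']+r*((np.asarray(p0)-c['o'])@n/(r@n))[:,None]
def proj(c,P):
    q=np.asarray(P,float).reshape(-1,3)@c['R'].T+c['tvec']; u=q[:,:2]/q[:,2:]
    return u*(1+c['k1']*(u**2).sum(1,keepdims=True))*[c['fx'],c['fy']]+[c['cx'],c['cy']]
def blob(mask,box):
    m=np.zeros(mask.shape,np.uint8); x0,y0,x1,y1=box; m[y0:y1,x0:x1]=mask[y0:y1,x0:x1]*255
    m=cv2.morphologyEx(m,cv2.MORPH_CLOSE,np.ones((3,3)))
    k=cv2.findContours(m,cv2.RETR_EXTERNAL,cv2.CHAIN_APPROX_NONE)[0]
    return max(k,key=cv2.contourArea).reshape(-1,2)
def rect(P2):
    (c,(w,h),a)=cv2.minAreaRect(np.float32(P2)); 
    if w<h: w,h,a=h,w,a+90
    return np.round(c,1),round(w,1),round(h,1),round((a+90)%180-90,1)
E
python3 - <<'E'
from h import *
T=cap("top");S=cap("scene")
def M(c,kind):
    h,s,v=[c['hsv'][...,i].astype(int) for i in range(3)]
    if kind=='red': return ((h<8)|(h>172))&(s>150)&(v>60)
    return (s<60)&(v>60)
for nm,c,b in(("top",T,(238,158,275,214)),("scene",S,(226,202,280,232))):
    k=blob(M(c,'red'),b); print('red',nm,rect(onplane(c,k,[0,0,12])[:,:2]))
for nm,c,b in(("top",T,(325,148,372,220)),("scene",S,(176,236,228,304))):
    k=blob(M(c,'g')&(c['hsv'][...,2]>(0)),b); print('bar',nm,rect(onplane(c,k,[0,0,60])[:,:2]),k.min(0),k.max(0))
for nm,b in(("L",(106,149,139,188)),("R",(155,142,184,184))):
    k=blob(M(T,'g'),b); yaw=0.0
    for _ in range(5):
        ex=np.array([np.cos(yaw),np.sin(yaw),0]);u=ex*np.cos(.56)-[0,0,np.sin(.56)];n=ex*np.sin(.56)+[0,0,np.cos(.56)];v=np.cross(n,u)
        m=k.mean(0); p0=onplane(T,m,[0,0,62+12*np.cos(.56)])[0]
        P=onplane(T,k,p0,n)-p0; r=rect(np.c_[P@u,P@v]); 
        g=p0+u*r[0][0]+v*r[0][1]
        w=np.radians(r[3]); d=u*np.cos(w)+v*np.sin(w); yaw=np.arctan2(d[1],d[0])
    print(nm,r,g,'yaw',np.degrees(yaw))
i=T['image'][:,:,::-1]
a=cv2.resize(i[135:225,90:280],None,fx=4,fy=4,interpolation=2);b_=cv2.resize(S['image'][115:240,220:345,::-1],None,fx=2,fy=2,interpolation=2);c_=cv2.resize(i[145:225,320:440],None,fx=3,fy=3,interpolation=2)
o=np.zeros((610,760,3),np.uint8);o[:360]=a;o[360:,:250]=b_;o[360:600,260:620]=c_
cv2.imwrite('pics/crop1.png',o[:600])
print(onplane(T,[[236,100],[304,119]],[0,0,150]),onplane(T,[304,119],[0,0,65]))
E
```

```text
red top (array([500.3,  -3.8]), 120.7, 60.2, 14.9)
red scene (array([503.1,  -8.9]), 120.6, 70.8, 15.1)
bar top (array([ 499. , -264.5]), 188.2, 32.9, -27.7) [330 154] [367 213]
bar scene (array([ 513.7, -287. ]), 221.3, 43.5, -28.2) [180 239] [221 300]
L (array([2.8, 1.1]), 132.9, 64.5, -0.0) [541.4908184  358.56137699  70.67973998] yaw 9.068445464489434
R (array([3.4, 0.5]), 132.0, 61.4, 0.0) [557.29021315 232.49092215  70.36102826] yaw 6.9540338318731845
[[ 703.63384734   47.96552033  150.        ]
 [ 652.4724906  -128.15498503  150.        ]] [[ 683.71163162 -142.59139951   65.        ]]
```

View pics/crop1.png

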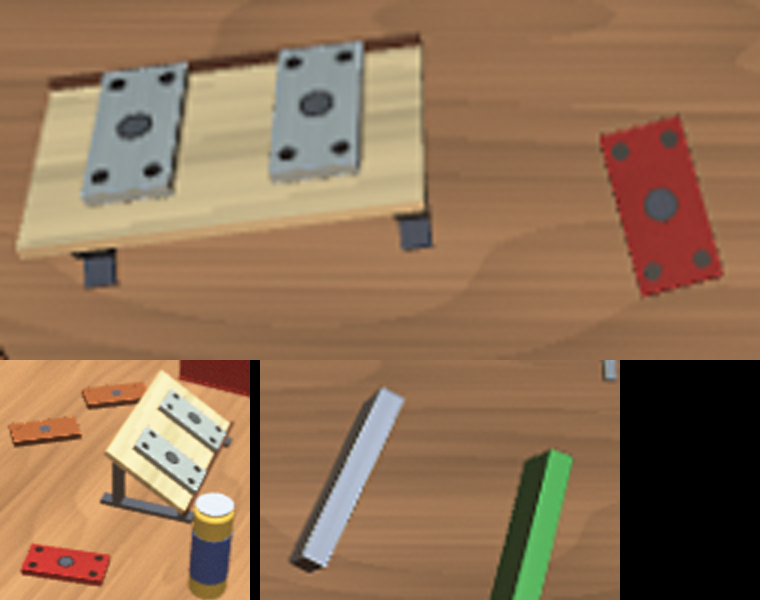

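The crop confirms both bare steel plates on the rack lying against the lip, the red plate lying flat, and the aluminium bar beside the green one. I'll refine using the hole marks in both views and the bright top of the bar.

```bash
cat >> h.py <<'E'
def marks(c,box,vmax):
    """centroids of dark round marks, subpixel, on 8x upscaled crop"""
    x0,y0,x1,y1=box; g=cv2.cvtColor(c['image'],cv2.COLOR_RGB2GRAY)[y0:y1,x0:x1]
    g=cv2.resize(g,None,fx=8,fy=8,interpolation=cv2.INTER_CUBIC); g=cv2.GaussianBlur(g,(0,0),2)
    n,l,st,ce=cv2.connectedComponentsWithStats((g<vmax).astype(np.uint8))
    return [(np.round((ce[i]+.5)/8-.5+[x0,y0],2),st[i,4]/64) for i in range(1,n) if 2<st[i,4]/64<60]
def tri(cs,px):
    A=np.zeros((3,3));b=np.zeros(3);rs=[]
    for c,p in zip(cs,px):
        d=rays(c,p)[0];d/=np.linalg.norm(d);Q=np.eye(3)-np.outer(d,d);A+=Q;b+=Q@c['o'];rs.append((Q,c['o']))
    X=np.linalg.solve(A,b);return X,[round(float(np.linalg.norm(Q@(X-o))),1) for Q,o in rs]
E
python3 - <<'E'
from h import *
T=cap("top");S=cap("scene")
for n,c,b,v in (("L",T,(108,151,140,187),110),("R",T,(156,144,183,181),110),("Ls",S,(285,148,330,182),110),("Rs",S,(298,130,342,160),110)):
    print(n,[(p.tolist(),round(a,1)) for p,a in marks(c,b,v)])
for n,c,b in (("red",T,(240,163,272,210)),("reds",S,(230,207,276,228))):
    # grey marks on red: low saturation
    x0,y0,x1,y1=b; s=cv2.resize(c['hsv'][y0:y1,x0:x1,1],None,fx=8,fy=8,interpolation=cv2.INTER_CUBIC)
    k=blob(((c['hsv'][...,0]<8)|(c['hsv'][...,0]>172))&(c['hsv'][...,1]>150)&(c['hsv'][...,2]>60),b); pm=cv2.fillConvexPoly(np.zeros(c['image'].shape[:2],np.uint8),cv2.convexHull(k),255); pm=cv2.resize(cv2.erode(pm,np.ones((3,3))),None,fx=8,fy=8)[y0*8:y1*8,x0*8:x1*8] if 0 else cv2.resize(cv2.erode(pm,np.ones((3,3)))[y0:y1,x0:x1],None,fx=8,fy=8)
    nn,l,st,ce=cv2.connectedComponentsWithStats(((s<120)&(pm>128)).astype(np.uint8))
    print(n,[(((ce[i]+.5)/8-.5+[x0,y0]).round(2).tolist(),round(st[i,4]/64,1)) for i in range(1,nn) if st[i,4]>64])
h=T['hsv']
for v in (120,140,160,180):
    try: k=blob((h[...,1]<75)&(h[...,2]>v),(325,148,372,220)); print('bar',v,rect(onplane(T,k,[0,0,60])[:,:2]))
    except Exception as e: print(v,e)
print(h[185,340:362,1:].tolist())
E
```

```text
L [([128.75, 150.78], np.float64(3.4)), ([134.73, 165.01], np.float64(47.2)), ([120.86, 151.58], np.float64(4.0)), ([111.32, 154.28], np.float64(27.1)), ([131.28, 154.11], np.float64(11.9)), ([118.88, 155.73], np.float64(11.7)), ([123.12, 166.1], np.float64(46.3)), ([127.62, 177.08], np.float64(13.5)), ([114.5, 178.76], np.float64(13.6))]
R [([181.36, 145.62], np.float64(9.2)), ([171.84, 145.09], np.float64(3.2)), ([158.94, 147.6], np.float64(21.2)), ([175.64, 148.67], np.float64(11.6)), ([162.89, 150.27], np.float64(11.5)), ([168.58, 160.5], np.float64(45.9)), ([179.28, 170.47], np.float64(7.3)), ([174.63, 171.46], np.float64(13.0)), ([161.29, 173.03], np.float64(13.1))]
Ls [([322.11, 158.33], np.float64(44.5)), ([328.83, 149.2], np.float64(2.2)), ([295.8, 151.67], np.float64(3.6)), ([325.85, 154.59], np.float64(3.1)), ([292.14, 157.45], np.float64(4.6)), ([302.54, 170.38], np.float64(55.2)), ([305.38, 163.45], np.float64(17.8)), ([318.16, 168.98], np.float64(4.3)), ([292.39, 176.78], np.float64(16.0)), ([321.41, 174.97], np.float64(3.2)), ([315.11, 175.08], np.float64(4.4))]
Rs [([
[... 483 characters left out ...]
.7)), ([252.69, 202.42], np.float64(15.2))]
reds [([239.06, 209.23], np.float64(3.2)), ([252.38, 215.25], np.float64(31.7)), ([268.94, 213.62], np.float64(2.7)), ([235.88, 216.88], np.float64(3.6)), ([265.86, 221.43], np.float64(3.3))]
bar 120 (array([ 501.2, -270. ]), 179.5, 25.9, -27.8)
bar 140 (array([ 501. , -270.3]), 179.6, 25.8, -28.1)
bar 160 (array([ 500.3, -268.9]), 176.7, 25.7, -27.3)
bar 180 (array([ 499.6, -268.7]), 175.5, 23.2, -27.8)
[[121, 148], [118, 141], [82, 100], [46, 78], [52, 74], [24, 126], [36, 199], [39, 210], [37, 206], [38, 203], [38, 202], [38, 207], [38, 210], [39, 210], [48, 219], [71, 154], [127, 142], [121, 143], [117, 144], [119, 144], [120, 144], [118, 145]]
```

```bash
python3 - <<'E'
from h import *
T=cap("top");S=cap("scene")
for n,a,b in (("L",(123.12,166.1),(316.64,143.74)),("R",(168.58,160.5),(305.38,163.45)),("red",(254.71,185.67),(252.38,215.25))):
    X,r=tri((T,S),(a,b)); print(n,X.round(1),r,'top-only',onplane(T,a,[0,0,12 if n=='red' else 72.2]).round(1),'sc-only',onplane(S,b,[0,0,12 if n=='red' else 72.2]).round(1))
for n,k in (("L",[(131.28,154.11),(118.88,155.73),(127.62,177.08),(114.5,178.76)]),("R",[(175.64,148.67),(162.89,150.27),(174.63,171.46),(161.29,173.03)]),("red",[(256.73,169.3),(244.62,172.45),(265.02,199.25),(252.69,202.42)])):
    if n=='red': P=onplane(T,k,[0,0,12])
    else:
        p0=onplane(T,np.mean(k,0),[0,0,72.2])[0]; yaw=.14
        for _ in range(6):
            nn=[np.cos(yaw)*np.sin(.56),np.sin(yaw)*np.sin(.56),np.cos(.56)]; P=onplane(T,k,p0,nn)
            d=(P[0]+P[1]-P[2]-P[3]); yaw=np.arctan2(d[1],d[0])
    d=(P[0]+P[1]-P[2]-P[3])/2; e=(P[1]-P[0]+P[3]-P[2])/2
    print(n,P.mean(0).round(1),'len',np.linalg.norm(d).round(1),np.linalg.norm(e).round(1),'yaw',np.degrees(np.arctan2(d[1],d[0])).round(1),np.degrees(np.arctan2(-e[0],e[1])).round(1))
# bar in scene: lit top?
h=S['hsv']
for v in (150,180,200):
    k=blob((h[...,1]<60)&(h[...,2]>v),(176,236,228,304)); print(v,rect(onplane(S,k,[0,0,60])[:,:2]))
print([a for a in dir(robot) if a[0]!='_'])
E
```

```text
L [544.9 358.4  72.4] [0.2, 0.2] top-only [[545.1 358.6  72.2]] sc-only [[544.7 358.6  72.2]]
R [560.3 233.   72.5] [0.2, 0.2] top-only [[560.5 233.1  72.2]] sc-only [[560.1 233.2  72.2]]
red [501.   -3.7  12.7] [0.3, 0.3] top-only [[501.3  -3.5  12. ]] sc-only [[500.4  -3.1  12. ]]
L [545.3 358.9  71.5] len 89.8 35.8 yaw 6.8 7.4
R [560.7 233.2  71.5] len 89.9 36.0 yaw 6.9 7.0
red [501.1  -3.6  12. ] len 89.9 36.2 yaw 14.8 14.7
150 (array([ 500.7, -270.3]), 182.4, 25.7, -27.7)
180 (array([ 500.8, -270. ]), 182.3, 25.4, -27.9)
200 (array([ 500.3, -269.7]), 181.1, 25.2, -27.8)
['Unreachable', 'close_job', 'tcp_to_grasp']
```

```bash
cat >> h.py <<'E'
def frame(yaw,tilt=0):
    "tool z into a face leaning by tilt downhill along yaw; jaws along the plate's y"
    y=np.radians(yaw); n=np.array([np.cos(y)*np.sin(tilt),np.sin(y)*np.sin(tilt),np.cos(tilt)])
    x=np.array([-np.sin(y),np.cos(y),0]); return np.c_[x,np.cross(-n,x),-n]
def delta(p,R,flip=False):
    s=state(); q=s['eef_rot']; R0=Ro.from_quat([q[1],q[2],q[3],q[0]]).as_matrix()
    d=[]
    for F in (np.diag([1,1,1]),np.diag([-1,-1,1])): d.append(Ro.from_matrix(R0.T@R@F).as_rotvec(degrees=True))
    v=min(d,key=np.linalg.norm)
    print('t',round(s['time'],2),'rot',v.round(2).tolist(),'slide',(R0.T@(np.array(p)-s['tool_pos'])/60).round(3).tolist(),'F',s['contact_force'].round(1),'g',round(s['grip_width'],3),'q',s['qpos'].round(2))
TOPR=np.array([560.3,233.0,72.4]);TOPL=np.array([544.9,358.5,72.4]);YR=6.95;RED=np.array([501.0,-3.5,0]);YRED=14.75
E
python3 - <<'E'
from h import *
R=frame(YR,.56); n=-R[:,2]; delta(TOPR+108*n,R); delta(TOPR+48*n,R)
E
```

```text
t 0.4 rot [31.17, -9.27, -32.3] slide [-3.114, 7.461, 1.122] F [ 0.9 -0.5 -0.2] g 1.001 q [-1.26  0.43  0.07  1.61 -0.03  1.11 -0.07]
t 0.4 rot [31.17, -9.27, -32.3] slide [-3.405, 7.016, 1.969] F [ 0.9 -0.5 -0.2] g 1.001 q [-1.26  0.43  0.07  1.61 -0.03  1.11 -0.07]
```

>>> move_arm --rotation '[[31.17,-9.27,-32.3],[31.17,-9.27,-32.3],[31.17,-9.27,-32.3],[31.17,-9.27,-32.3],[31.17,-9.27,-32.3],[31.17,-9.27,-32.3],[31.17,-9.27,-32.3],[31.17,-9.27,-32.3],[31.17,-9.27,-32.3],[31.17,-9.27,-32.3],[31.17,-9.27,-32.3],[31.17,-9.27,-32.3]]' --slide '[[-3.114,7.461,1.122],[-3.114,7.461,1.122],[-3.114,7.461,1.122],[-3.114,7.461,1.122],[-3.114,7.461,1.122],[-3.114,7.461,1.122],[-3.114,7.461,1.122],[-3.114,7.461,1.122],[-3.114,7.461,1.122],[-3.114,7.461,1.122],[-3.114,7.461,1.122],[-3.114,7.461,1.122]]' --hand '[-0.65,-0.65,-0.65,-0.65,-0.65,-0.65,-0.65,-0.65,-0.65,-0.65,-0.65,-0.65]' --squeeze 70

```text
time: 1.9
tool_pos: [616.5, 241.5, 164.4]
eef_rot: [-0.183, 0.636, 0.72, -0.207]
contact_force: [-0.2, 0.1, -0.2]
grip_width: 0.823
```

```bash
python3 - <<'E'
from h import *
R=frame(YR,.56); n=-R[:,2]; delta(TOPR+108*n,R); delta(TOPR+20*n,R)
E
```

```text
t 1.9 rot [0.02, 0.01, 0.12] slide [-0.028, 0.011, 0.002] F [-0.2  0.1 -0.2] g 0.823 q [-0.42  0.79  0.03  1.25 -0.16  1.65  1.34]
t 1.9 rot [0.02, 0.01, 0.12] slide [-0.028, 0.011, 1.469] F [-0.2  0.1 -0.2] g 0.823 q [-0.42  0.79  0.03  1.25 -0.16  1.65  1.34]
```

>>> move_arm --rotation '[[0,0,0.12],[0,0,0.12],[0,0,0.12],[0,0,0.12],[0,0,0.12],[0,0,0.12],[0,0,0.12],[0,0,0.12]]' --slide '[[-0.028,0.011,0.7],[-0.028,0.011,1.4],[-0.028,0.011,1.7],[-0.028,0.011,1.85],[-0.028,0.011,1.92],[-0.028,0.011,1.97],[-0.028,0.011,2.0],[-0.028,0.011,2.0]]' --hand '[-0.65,-0.65,-0.65,-0.65,-0.65,-0.65,-0.65,-0.65]'

```text
time: 2.9
tool_pos: [555.0, 230.7, 62.1]
eef_rot: [-0.183, 0.638, 0.719, -0.207]
contact_force: [-1.4, 0.3, 0.3]
grip_width: 0.825
```

```bash
python3 - <<'E'
from h import *
R=frame(YR,.56); n=-R[:,2]; delta(TOPR-15*n,R)
T=cap("top");S=cap("scene")
a=cv2.resize(T['image'][125:225,90:220,::-1],None,fx=3,fy=3,interpolation=2);b=cv2.resize(S['image'][100:200,250:380,::-1],None,fx=3,fy=3,interpolation=2)
cv2.imwrite('pics/g1.png',np.hstack([a,b]))
E
```

```text
t 2.9 rot [0.02, -0.02, -0.12] slide [0.027, -0.013, 0.056] F [-1.4  0.3  0.3] g 0.825 q [-0.42  0.8   0.02  1.48 -0.17  1.41  1.35]
```

View pics/g1.png

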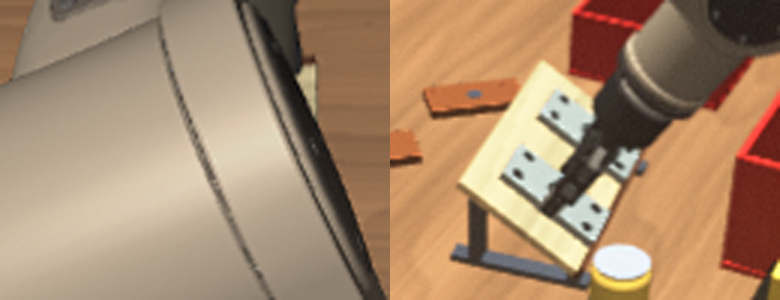

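The fingers straddle the nearer rack plate with no contact yet. I go 2 mm deeper and close.

>>> move_arm --rotation '[[0,0,-0.06],[0,0,-0.06],[0,0,-0.06],[0,0,-0.06],[0,0,-0.06],[0,0,-0.06],[0,0,-0.06]]' --slide '[[0.014,-0.006,0.04],[0.014,-0.006,0.04],[0.014,-0.006,0.04],[0.014,-0.006,0.04],[0.014,-0.006,0.04],[0.014,-0.006,0.04],[0.014,-0.006,0.04]]' --hand '[-0.65,-0.65,0.2,0.2,0.2,0.2,0.2]' --squeeze 70

```text
time: 3.88
tool_pos: [553.4, 231.3, 60.6]
eef_rot: [-0.183, 0.638, 0.719, -0.207]
contact_force: [1.0, -0.3, 5.1]
grip_width: 0.672
```

>>> move_arm --rotation '[[0,0,0],[0,0,0],[0,0,0],[0,0,0],[0,0,0],[0,0,0]]' --slide '[[0,0,-0.1],[0,0,-0.3],[0,0,-0.7],[0,0,-1.2],[0,0,-1.5],[0,0,-1.5]]' --hand '[0.2,0.2,0.2,0.2,0.2,0.2]'

```text
time: 4.62
tool_pos: [601.5, 237.2, 137.1]
eef_rot: [-0.183, 0.638, 0.719, -0.206]
contact_force: [-1.1, -0.6, -5.8]
grip_width: 0.679
```

```bash
python3 - <<'E'
from h import *
R=frame(YRED); delta(RED+[0,0,90],R); s=state(); print(s['moment'],s['tool_pos'])
S=cap("scene")
cv2.imwrite('pics/g2.png',cv2.resize(S['image'][80:200,250:380,::-1],None,fx=4,fy=4,interpolation=2))
E
```

```text
t 4.62 rot [-31.92, -2.2, -7.67] slide [-3.783, -1.402, 1.8] F [-1.1 -0.6 -5.8] g 0.679 q [-0.42  0.79  0.03  1.31 -0.16  1.58  1.35]
[ 0.14249664 -1.1663435   0.05130001] [601.46310333 237.22801419 137.10319775]
```

View pics/g2.png

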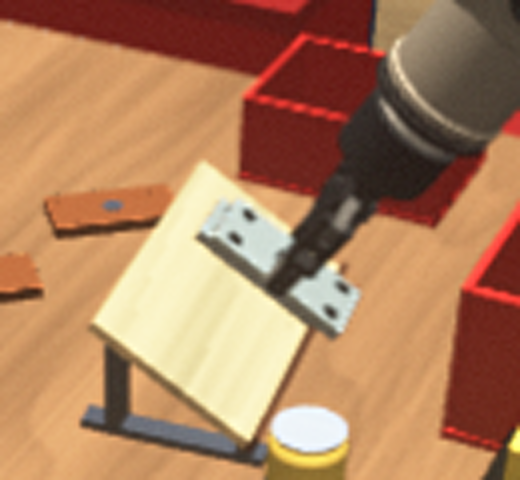

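The plate is held and level with the deck, and the force reading is 5.8 N. I carry it over the red plate, staying high.

```bash
python3 - <<'E'
from h import *
R=frame(YRED); delta(RED+[0,0,160],R);delta(RED+[0,0,50],R)
E
```

```text
t 4.67 rot [-32.03, -2.18, -7.66] slide [-3.782, -2.014, 0.792] F [-0.1 -0.7 -5.5] g 0.677 q [-0.42  0.79  0.03  1.32 -0.16  1.58  1.35]
t 4.67 rot [-32.03, -2.18, -7.66] slide [-3.781, -1.04, 2.346] F [-0.1 -0.7 -5.5] g 0.677 q [-0.42  0.79  0.03  1.32 -0.16  1.58  1.35]
```

>>> move_arm --rotation '[[-8,-0.5,-2],[-16,-1,-4],[-24,-1.6,-6],[-32.03,-2.18,-7.66],[-32.03,-2.18,-7.66],[-32.03,-2.18,-7.66],[-32.03,-2.18,-7.66],[-32.03,-2.18,-7.66],[-32.03,-2.18,-7.66],[-32.03,-2.18,-7.66],[-32.03,-2.18,-7.66],[-32.03,-2.18,-7.66]]' --slide '[[-0.45,-0.25,0.1],[-0.95,-0.5,0.2],[-1.5,-0.8,0.3],[-2.1,-1.1,0.42],[-2.7,-1.4,0.56],[-3.3,-1.7,0.75],[-3.6,-1.75,1.1],[-3.78,-1.5,1.6],[-3.78,-1.04,2.346],[-3.78,-1.04,2.346],[-3.78,-1.04,2.346],[-3.78,-1.04,2.346]]' --hand '[0.2,0.2,0.2,0.2,0.2,0.2,0.2,0.2,0.2,0.2,0.2,0.2]'

```text
time: 6.18
tool_pos: [502.0, -3.1, 51.8]
eef_rot: [0.001, 0.61, 0.792, 0.001]
contact_force: [0.4, 1.3, -4.9]
grip_width: 0.673
```

```bash
python3 - <<'E'
from h import *
R=frame(YRED); delta(RED+[0,0,50],R);delta(RED+[0,0,10.3],R)
T=cap("top");S=cap("scene")
a=cv2.resize(T['image'][145:225,220:300,::-1],None,fx=5,fy=5,interpolation=2);b=cv2.resize(S['image'][170:250,210:290,::-1],None,fx=5,fy=5,interpolation=2)
cv2.imwrite('pics/g3.png',np.hstack([a,b]))
for c,b in((T,(235,155,280,215)),(S,(226,185,285,225))):
    print([(p.tolist(),round(a,1)) for p,a in marks(c,b,80)])
E
```

```text
t 6.17 rot [0.13, 0.01, 0.02] slide [-0.002, -0.017, 0.03] F [ 0.4  1.3 -4.9] g 0.673 q [-0.18  0.4   0.07  2.14 -0.05  0.61  1.75]
t 6.17 rot [0.13, 0.01, 0.02] slide [-0.002, -0.018, 0.692] F [ 0.4  1.3 -4.9] g 0.673 q [-0.18  0.4   0.07  2.14 -0.05  0.61  1.75]
[([234.86, 211.06], np.float64(5.2)), ([247.06, 214.06], np.float64(2.3))]
[([277.65, 186.48], np.float64(30.3)), ([238.85, 194.79], np.float64(3.5)), ([269.16, 199.06], np.float64(3.6)), ([235.49, 202.3], np.float64(3.4)), ([266.22, 206.64], np.float64(3.6)), ([239.19, 209.32], np.float64(7.3)), ([268.64, 213.58], np.float64(8.6)), ([235.93, 216.91], np.float64(9.2)), ([265.96, 221.46], np.float64(8.7))]
```

View pics/g3.png

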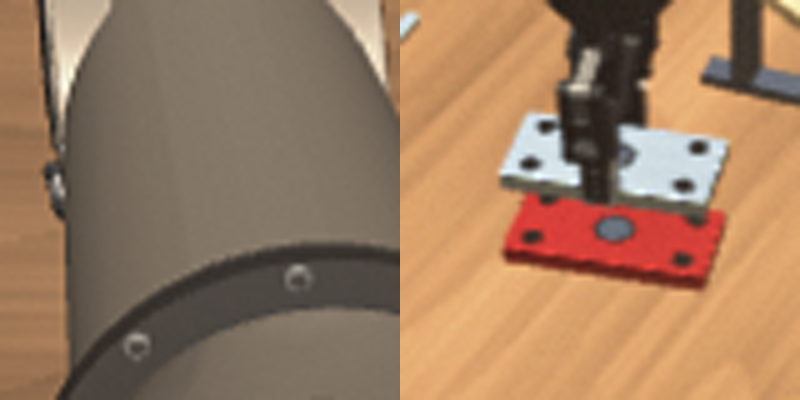

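```bash
cat >> h.py <<'E'
def quad(c,k,z):
    "marks ordered A,B,C,D: A->B long axis, C->D long axis"
    P=onplane(c,k,[0,0,z]); d=(P[1]+P[3]-P[0]-P[2])/2; e=(P[0]+P[1]-P[2]-P[3])/2
    a=lambda v:round(float(np.degrees(np.arctan2(v[1],v[0]))),1)
    return P.mean(0).round(2),np.linalg.norm(d).round(1),np.linalg.norm(e).round(1),a(d),a(e)
E
python3 - <<'E'
from h import *
S=cap("scene")
red=[(239.06,209.23),(268.94,213.62),(235.88,216.88),(265.86,221.43)]
held=[(238.85,194.79),(269.16,199.06),(235.49,202.3),(266.22,206.64)]
print(quad(S,red,12))
for z in(63,65.5,68): print(z,quad(S,held,z))
E
```

```text
(array([500.25,  -3.12,  12.  ]), np.float64(90.3), np.float64(36.2), 14.8, 104.6)
63 (array([499.19,   0.9 ,  63.  ]), np.float64(90.2), np.float64(36.0), 14.9, 104.7)
65.5 (array([500.79,  -1.86,  65.5 ]), np.float64(90.0), np.float64(35.8), 14.9, 104.7)
68 (array([502.4 ,  -4.62,  68.  ]), np.float64(89.7), np.float64(35.7), 14.9, 104.7)
```

>>> move_arm --rotation '[[0.13,0,0],[0.13,0,0],[0.13,0,0],[0.13,0,0],[0.13,0,0],[0.13,0,0],[0.13,0,0],[0.13,0,0]]' --slide '[[-0.002,-0.018,0.3],[-0.002,-0.018,0.5],[-0.002,-0.018,0.6],[-0.002,-0.018,0.63],[-0.002,-0.018,0.65],[-0.002,-0.018,0.66],[-0.002,-0.018,0.67],[-0.002,-0.018,0.67]]' --hand '[0.2,0.2,0.2,0.2,0.2,0.2,0.2,0.2]'

```text
time: 7.32
tool_pos: [500.2, -3.8, 10.3]
eef_rot: [-0.001, 0.61, 0.792, -0.001]
contact_force: [0.9, -0.7, -3.3]
grip_width: 0.675
```

>>> move_arm --rotation '[[0,0,0],[0,0,0],[0,0,0],[0,0,0]]' --slide '[[0,0.007,0.008],[0,0.007,0.013],[0,0.007,0.018],[0,0.007,0.018]]' --hand '[0.2,0.2,0.2,0.2]'

```text
time: 7.82
tool_pos: [500.3, -3.8, 10.1]
eef_rot: [-0.001, 0.611, 0.792, -0.001]
contact_force: [-10.8, -0.2, 28.3]
grip_width: 0.676
```

```bash
python3 - <<'E'
from h import *
import time
for i in range(4):
    S=cap("scene"); s=state(); print(s['tool_pos'].round(1),s['contact_force'].round(1))
print([(p.tolist(),round(a,1)) for p,a in marks(S,(226,185,285,235),80)])
E
```

```text
[500.2  -3.8  10.1] [-12.2  -0.1  29.3]
[500.3  -3.8  10.1] [-11.2  -0.7  28.8]
[500.2  -3.8  10.1] [-10.9  -0.5  29.2]
[500.3  -3.8  10.1] [-11.2  -0.7  28.8]
[([277.62, 186.48], np.float64(30.3)), ([238.76, 205.82], np.float64(3.2)), ([268.53, 210.25], np.float64(3.1)), ([235.38, 213.39], np.float64(3.3)), ([265.64, 217.88], np.float64(3.7))]
```

>>> move_arm --rotation '[[0,0,0],[0,0,0]]' --slide '[[0,-0.004,-0.015],[0,-0.004,-0.015]]' --hand '[0.2,0.2]'

```text
time: 8.28
tool_pos: [500.3, -3.8, 10.2]
eef_rot: [-0.001, 0.61, 0.792, -0.001]
contact_force: [-3.2, -0.4, 8.4]
grip_width: 0.676
```

```bash
python3 - <<'E'
from h import *
S=cap("scene"); s=state(); print(s['tool_pos'].round(1),s['contact_force'].round(1))
m=[p.tolist() for p,a in marks(S,(226,190,285,235),80) if a<10]; print(m); print(quad(S,m[:4],24))
h=S['hsv'];k=blob(((h[...,0]<8)|(h[...,0]>172))&(h[...,1]>150)&(h[...,2]>60),(226,200,285,235))
E
```

```text
[500.4  -3.8  10.2] [-4.   0.3  8.4]
[[238.91, 205.82], [268.54, 210.24], [235.5, 213.41], [265.76, 217.9]]
(array([499.19,  -2.26,  24.  ]), np.float64(90.0), np.float64(35.9), 14.7, 104.7)
```

>>> move_arm --rotation '[[0,0,0],[0,0,0],[0,0,0],[0,0,0],[0,0,0],[0,0,0],[0,0,0]]' --slide '[[0,0,-0.04],[-0.018,0.014,-0.04],[-0.018,0.014,-0.04],[-0.018,0.014,-0.025],[-0.018,0.014,-0.015],[-0.018,0.014,-0.006],[-0.018,0.014,-0.006]]' --hand '[0.2,0.2,0.2,0.2,0.2,0.2,0.2]'

```text
time: 9.2
tool_pos: [501.3, -4.6, 10.3]
eef_rot: [-0.001, 0.61, 0.792, -0.001]
contact_force: [0.0, 0.8, -4.7]
grip_width: 0.676
```

```bash
python3 - <<'E'
from h import *
S=cap("scene"); s=state(); print(s['tool_pos'].round(1),s['contact_force'].round(1))
m=[p.tolist() for p,a in marks(S,(226,190,285,235),80) if a<10]; print(m); print(quad(S,m[:4],24))
E
```

```text
[501.3  -4.6  10.3] [-0.3  0.5 -4.3]
[[268.76, 210.45], [235.53, 213.67], [265.82, 218.18]]Traceback (most recent call last):
  File "<stdin>", line 3, in <module>
  File "h.py", line 49, in quad
    P=onplane(c,k,[0,0,z]); d=(P[1]+P[3]-P[0]-P[2])/2; e=(P[0]+P[1]-P[2]-P[3])/2
                                    ~^^^
IndexError: index 3 is out of bounds for axis 0 with size 3
```

>>> move_arm --rotation '[[0,0,0],[0,0,0],[0,0,0],[0,0,0],[0,0,0],[0,0,0],[0,0,0],[0,0,0],[0,0,0],[0,0,0]]' --slide '[[0,0,0.006],[0,0,0.006],[0,0,0.006],[0,0,0.006],[0,0,0.006],[0,0,-0.2],[0,0,-0.8],[0,0,-1.6],[0,0,-2.4],[0,0,-2.4]]' --hand '[0.2,0.2,-0.65,-0.65,-0.65,-0.65,-0.65,-0.65,-0.65,-0.65]'

```text
time: 10.5
tool_pos: [503.6, -4.4, 158.5]
eef_rot: [0.002, 0.611, 0.792, 0.002]
contact_force: [0.7, -0.6, -0.8]
grip_width: 0.823
```

```bash
python3 - <<'E'
from h import *
S=cap("scene"); s=state(); print(s['tool_pos'].round(1),s['contact_force'].round(1))
m=[p.tolist() for p,a in marks(S,(226,190,285,235),95)]; print(m)
o=[]
for t in ((238.9,206.05),(268.76,210.45),(235.53,213.67),(265.82,218.18)):
    o.append(min(m,key=lambda p:np.hypot(p[0]-t[0],p[1]-t[1])))
print(o,quad(S,o,24))
R=frame(YR,.56); n=-R[:,2]; delta(TOPL+108*n,R); 
cv2.imwrite('pics/p1.png',cv2.resize(S['image'][185:240,215:295,::-1],None,fx=8,fy=8,interpolation=2))
E
```

```text
[502.5  -4.4 156.5] [-0.1 -0.4 -0.6]
[[239.11, 206.09], [268.77, 210.44], [235.53, 213.68], [265.89, 218.18]]
[[239.11, 206.09], [268.77, 210.44], [235.53, 213.68], [265.89, 218.18]] (array([500.14,  -3.07,  24.  ]), np.float64(90.1), np.float64(36.1), 14.8, 104.1)
t 10.55 rot [32.13, 2.2, 7.59] slide [5.54, 3.171, -0.12] F [-0.1 -0.4 -0.6] g 0.825 q [-0.2   0.23  0.09  2.07 -0.03  0.84  1.74]
```

View pics/p1.png

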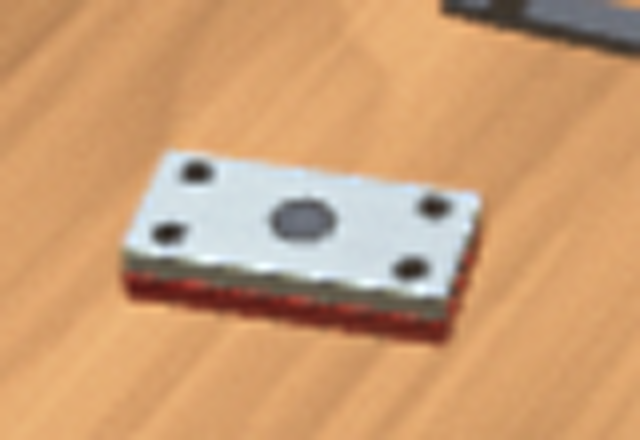

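The first plate sits at (500.1,−3.1) against the red plate's (500.3,−3.1), same yaw, and the crop shows the edges lined up. Next is the second plate.

>>> move_arm --rotation '[[32.13,2.2,7.59],[32.13,2.2,7.59],[32.13,2.2,7.59],[32.13,2.2,7.59],[32.13,2.2,7.59],[32.13,2.2,7.59],[32.13,2.2,7.59],[32.13,2.2,7.59],[32.13,2.2,7.59],[32.13,2.2,7.59],[32.13,2.2,7.59]]' --slide '[[0.6,0.6,-0.3],[1.3,1.2,-0.5],[2.1,1.8,-0.5],[3,2.4,-0.4],[4,2.9,-0.3],[5,3.1,-0.2],[5.54,3.17,-0.12],[5.54,3.17,-0.12],[5.54,3.17,-0.12],[5.54,3.17,-0.12],[5.54,3.17,-0.12]]' --hand '[-0.65,-0.65,-0.65,-0.65,-0.65,-0.65,-0.65,-0.65,-0.65,-0.65,-0.65]'

```text
time: 11.92
tool_pos: [601.5, 364.3, 161.4]
eef_rot: [-0.184, 0.637, 0.719, -0.208]
contact_force: [-0.1, 0.2, -0.4]
grip_width: 0.825
```

```bash
python3 - <<'E'
from h import *
R=frame(YR,.56); n=-R[:,2]; v=R[:,0]; delta(TOPL-0.85*v-12*n,R)
E
```

```text
t 11.93 rot [-0.2, -0.02, -0.08] slide [0.004, -0.008, 1.959] F [-0.1  0.2 -0.4] g 0.825 q [-0.54  0.85  0.02  1.13 -0.23  1.68  1.2 ]
```

>>> move_arm --rotation '[[-0.2,0,-0.08],[-0.2,0,-0.08],[-0.2,0,-0.08],[-0.2,0,-0.08],[-0.2,0,-0.08],[-0.2,0,-0.08],[-0.2,0,-0.08]]' --slide '[[0.004,-0.008,0.7],[0.004,-0.008,1.4],[0.004,-0.008,1.7],[0.004,-0.008,1.82],[0.004,-0.008,1.88],[0.004,-0.008,1.9],[0.004,-0.008,1.9]]' --hand '[-0.65,-0.65,-0.65,-0.65,-0.65,-0.65,-0.65]'

```text
time: 12.8
tool_pos: [540.6, 358.3, 65.5]
eef_rot: [-0.183, 0.637, 0.72, -0.207]
contact_force: [-0.5, -0.4, 0.0]
grip_width: 0.825
```

```bash
python3 - <<'E'
from h import *
R=frame(YR,.56); n=-R[:,2]; v=R[:,0]; delta(TOPL-0.85*v-13.7*n,R)
E
```

```text
t 12.8 rot [0.03, -0.01, 0.08] slide [-0.02, -0.001, 0.092] F [-0.5 -0.4  0. ] g 0.825 q [-0.57  0.85  0.    1.37 -0.23  1.44  1.22]
```

>>> move_arm --rotation '[[0,0,0.05],[0,0,0.05],[0,0,0.05],[0,0,0.05],[0,0,0.05],[0,0,0.05],[0,0,0.05],[0,0,0.05]]' --slide '[[-0.015,0,0.05],[-0.015,0,0.09],[-0.015,0,0.09],[-0.015,0,0.09],[-0.015,0,0.09],[-0.015,0,0.09],[-0.015,0,0.09],[-0.015,0,0.09]]' --hand '[-0.65,-0.65,-0.65,0.2,0.2,0.2,0.2,0.2]' --squeeze 70

```text
time: 13.8
tool_pos: [537.6, 356.9, 60.9]
eef_rot: [-0.183, 0.637, 0.72, -0.207]
contact_force: [0.8, -0.8, 5.3]
grip_width: 0.676
```

>>> move_arm --rotation '[[0,0,0],[0,0,0],[0,0,0],[0,0,0],[0,0,0],[0,0,0]]' --slide '[[0,0,-0.1],[0,0,-0.3],[0,0,-0.7],[0,0,-1.2],[0,0,-1.7],[0,0,-1.7]]' --hand '[0.2,0.2,0.2,0.2,0.2,0.2]'

```text
time: 14.55
tool_pos: [593.0, 363.7, 148.5]
eef_rot: [-0.183, 0.637, 0.72, -0.205]
contact_force: [-0.4, 0.1, -6.0]
grip_width: 0.679
```

```bash
python3 - <<'E'
from h import *
R=frame(YRED); P=np.array([501.3,-4.6,0]); delta(P+[0,0,160],R); delta(P+[0,0,62],R)
E
```

```text
t 14.55 rot [-31.84, -2.25, -7.6] slide [-5.909, -2.021, 1.024] F [-0.4  0.1 -6. ] g 0.679 q [-0.55  0.85  0.02  1.18 -0.23  1.64  1.21]
t 14.55 rot [-31.84, -2.25, -7.6] slide [-5.911, -1.159, 2.411] F [-0.4  0.1 -6. ] g 0.679 q [-0.55  0.85  0.02  1.18 -0.23  1.64  1.21]
```

>>> move_arm --rotation '[[-8,-0.5,-2],[-16,-1,-4],[-24,-1.6,-6],[-31.84,-2.25,-7.6],[-31.84,-2.25,-7.6],[-31.84,-2.25,-7.6],[-31.84,-2.25,-7.6],[-31.84,-2.25,-7.6],[-31.84,-2.25,-7.6],[-31.84,-2.25,-7.6],[-31.84,-2.25,-7.6],[-31.84,-2.25,-7.6]]' --slide '[[-0.4,-0.15,0.0],[-1,-0.4,0.05],[-1.7,-0.7,0.15],[-2.5,-1.0,0.3],[-3.3,-1.3,0.5],[-4.1,-1.6,0.65],[-4.9,-1.8,0.85],[-5.6,-2.0,1.0],[-5.91,-1.8,1.4],[-5.91,-1.159,2.411],[-5.91,-1.159,2.411],[-5.91,-1.159,2.411]]' --hand '[0.2,0.2,0.2,0.2,0.2,0.2,0.2,0.2,0.2,0.2,0.2,0.2]'

```text
time: 16.05
tool_pos: [498.8, -4.8, 61.0]
eef_rot: [-0.002, 0.61, 0.792, -0.002]
contact_force: [0.9, 0.6, -4.8]
grip_width: 0.675
```

```bash
python3 - <<'E'
from h import *
R=frame(YRED); P=np.array([501.3,-4.6,0]); delta(P+[0,0,62],R); delta(P+[0,0,23.5],R)
S=cap("scene");print([(p.tolist(),round(a,1)) for p,a in marks(S,(226,180,285,225),90)])
E
```

```text
t 16.05 rot [-0.32, 0.02, 0.07] slide [-0.008, 0.041, -0.017] F [ 0.9  0.6 -4.8] g 0.675 q [-0.22  0.38  0.12  2.14 -0.08  0.63  1.78]
t 16.05 rot [-0.32, 0.02, 0.07] slide [-0.008, 0.045, 0.625] F [ 0.9  0.6 -4.8] g 0.675 q [-0.22  0.38  0.12  2.14 -0.08  0.63  1.78]
[([243.16, 180.7], np.float64(3.2)), ([237.88, 192.11], np.float64(4.5)), ([268.07, 196.59], np.float64(4.0)), ([234.19, 199.55], np.float64(4.0)), ([236.91, 204.81], np.float64(14.3)), ([265.26, 204.19], np.float64(4.6)), ([262.92, 208.57], np.float64(16.3)), ([235.53, 213.69], np.float64(4.2)), ([265.88, 218.17], np.float64(5.1)), ([269.14, 223.26], np.float64(6.0))]
```

>>> move_arm --rotation '[[-0.2,0,0.05],[-0.2,0,0.05],[-0.2,0,0.05],[-0.2,0,0.05],[-0.2,0,0.05],[-0.2,0,0.05],[-0.2,0,0.05]]' --slide '[[-0.008,0.043,0.3],[-0.008,0.043,0.48],[-0.008,0.043,0.56],[-0.008,0.043,0.58],[-0.008,0.043,0.59],[-0.008,0.043,0.6],[-0.008,0.043,0.6]]' --hand '[0.2,0.2,0.2,0.2,0.2,0.2,0.2]'

```text
time: 16.98
tool_pos: [501.9, -4.8, 25.3]
eef_rot: [0.0, 0.61, 0.792, -0.0]
contact_force: [-0.6, -0.6, -5.9]
grip_width: 0.673
```

```bash
python3 - <<'E'
from h import *
R=frame(YRED); P=np.array([501.3,-4.6,0]); delta(P+[0,0,23.5],R)
S=cap("scene");m=[p.tolist() for p,a in marks(S,(226,190,285,225),90)];print(m)
z=state()['tool_pos'][2]+13.7
if len(m)==4: print(quad(S,m,z))
E
```

```text
t 16.98 rot [-0.01, 0.03, -0.0] slide [0.006, -0.01, 0.029] F [-0.6 -0.6 -5.9] g 0.673 q [-0.21  0.45  0.11  2.15 -0.09  0.55  1.79]
[[244.48, 191.01], [269.08, 206.6], [235.73, 209.74], [234.02, 213.84], [266.17, 214.32], [272.0, 217.76], [240.63, 214.7], [260.63, 217.73], [266.65, 218.8], [270.21, 223.74]]
```

>>> move_arm --rotation '[[0,0,0],[0,0,0],[0,0,0],[0,0,0],[0,0,0]]' --slide '[[0.003,-0.008,0.02],[0.003,-0.008,0.035],[0.003,-0.008,0.042],[0.003,-0.008,0.048],[0.003,-0.008,0.048]]' --hand '[0.2,0.2,0.2,0.2,0.2]'

```text
time: 17.65
tool_pos: [501.4, -4.8, 22.3]
eef_rot: [0.0, 0.61, 0.792, -0.0]
contact_force: [-1.0, 0.1, -3.7]
grip_width: 0.674
```

```bash
cat >> h.py <<'E'
def held(S,t,z,vm=90):
    o=[];m=[p for p,a in marks(S,(222,180,290,230),vm)]
    for q in t: o.append(min(m,key=lambda p:np.hypot(*(p-q))).tolist())
    e=np.radians(YRED);ex=np.array([np.cos(e),np.sin(e),0]);ey=np.array([-np.sin(e),np.cos(e),0])
    want=np.array([500.2,-3.1,0]); W=[want+a*45*ex+b*18*ey for a,b in((-1,1),(1,1),(-1,-1),(1,-1))]
    return o,W
E
python3 - <<'E'
from h import *
S=cap("scene");s=state();print(s['tool_pos'].round(1),s['contact_force'].round(1))
e=np.radians(YRED);ex=np.array([np.cos(e),np.sin(e),0]);ey=np.array([-np.sin(e),np.cos(e),0])
W=np.array([np.array([500.2,-3.1,36])+a*45*ex+b*18*ey for a in(-1,1) for b in(-1,1)])
w=proj(S,W); m=[p for p,a in marks(S,(222,180,290,230),80)]
for q,X in zip(w,W):
    p=min(m,key=lambda p:np.hypot(*(p-q))); print(q.round(2),p,(onplane(S,p,[0,0,36])[0]-X).round(2))
E
```

```text
[501.4  -4.8  22.3] [-0.3 -0.9 -4.5]
[235.49 210.47] [235.62 210.52] [ 0.45 -0.04  0.  ]
[238.88 202.92] [235.62 210.52] [  9.61 -34.85   0.  ]
[265.9  214.98] [266.06 215.09] [ 0.63 -0.2   0.  ]
[268.74 207.24] [268.76 207.4 ] [ 0.4  -0.61 -0.  ]
```

>>> move_arm --rotation '[[0,0,0],[0,0,0],[0,0,0],[0,0,0],[0,0,0],[0,0,0],[0,0,0],[0,0,0],[0,0,0],[0,0,0]]' --slide '[[0,-0.004,0.008],[0,-0.004,0.008],[0,-0.004,0.008],[0,-0.004,0.008],[0,-0.004,0.008],[0,-0.004,-0.2],[0,0,-0.8],[0,0,-1.6],[0,0,-2.4],[0,0,-2.4]]' --hand '[0.2,0.2,-0.65,-0.65,-0.65,-0.65,-0.65,-0.65,-0.65,-0.65]'

```text
time: 18.95
tool_pos: [503.3, -4.6, 170.5]
eef_rot: [0.002, 0.611, 0.792, 0.002]
contact_force: [0.4, -0.1, -0.7]
grip_width: 0.826
```

```bash
python3 - <<'E'
from h import *
S=cap("scene")
e=np.radians(YRED);ex=np.array([np.cos(e),np.sin(e),0]);ey=np.array([-np.sin(e),np.cos(e),0])
W=np.array([np.array([500.2,-3.1,36])+a*45*ex+b*18*ey for a in(-1,1) for b in(-1,1)])
w=proj(S,W); m=[p for p,a in marks(S,(222,180,290,230),80)]
for q,X in zip(w,W):
    p=min(m,key=lambda p:np.hypot(*(p-q))); print((onplane(S,p,[0,0,36])[0]-X).round(2))
h=S['hsv']; k=blob((h[...,1]<60)&(h[...,2]>180),(176,236,228,304)); print(rect(onplane(S,k,[0,0,60])[:,:2]))
cv2.imwrite('pics/p2.png',cv2.resize(S['image'][185:240,215:295,::-1],None,fx=8,fy=8,interpolation=2))
BAR=np.array([501.6,-271.5,0]);R=frame(-27.8); delta(BAR+[0,0,120],R); delta(BAR+[0,0,45],R)
E
```

```text
[ 0.57 -0.02  0.  ]
[ 0.71 -0.29  0.  ]
[ 0.69 -0.32 -0.  ]
[ 0.35 -0.64  0.  ]
(array([ 500.8, -270. ]), 182.3, 25.4, -27.9)
t 19.0 rot [0.21, -0.03, 42.55] slide [-4.299, -1.147, 0.808] F [-0.3  1.1 -0.5] g 0.823 q [-0.25  0.22  0.15  2.06 -0.04  0.86  1.75]
t 19.0 rot [0.21, -0.03, 42.55] slide [-4.298, -1.151, 2.058] F [-0.3  1.1 -0.5] g 0.823 q [-0.25  0.22  0.15  2.06 -0.04  0.86  1.75]
```

View pics/p2.png

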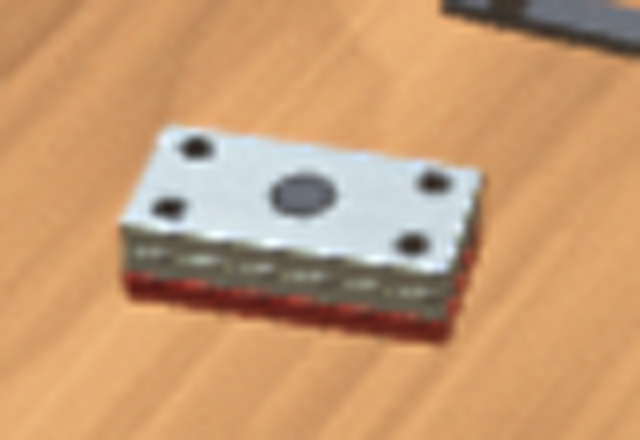

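The pile is square, with corners within 0.7 mm in the scene view. Next is the aluminium bar.

>>> move_arm --rotation '[[0.2,0,42.55],[0.2,0,42.55],[0.2,0,42.55],[0.2,0,42.55],[0.2,0,42.55],[0.2,0,42.55],[0.2,0,42.55],[0.2,0,42.55],[0.2,0,42.55],[0.2,0,42.55]]' --slide '[[-0.8,-0.2,0],[-1.7,-0.45,0.1],[-2.6,-0.7,0.3],[-3.5,-0.95,0.6],[-4.3,-1.15,0.81],[-4.3,-1.15,1.0],[-4.3,-1.15,1.0],[-4.3,-1.15,1.0],[-4.3,-1.15,1.0],[-4.3,-1.15,1.0]]' --hand '[0,0,0,0,0,0,0,0,0,0]'

```text
time: 20.25
tool_pos: [500.7, -271.3, 106.9]
eef_rot: [-0.001, 0.856, 0.517, -0.001]
contact_force: [-0.2, -1.0, 0.7]
grip_width: 0.499
```

```bash
python3 - <<'E'
from h import *
BAR=np.array([501.6,-271.5,0]);R=frame(-27.8); delta(BAR+[0,0,43],R)
E
```

```text
t 20.25 rot [-0.14, 0.09, 0.05] slide [0.005, 0.017, 1.065] F [-0.2 -1.   0.7] g 0.499 q [ 0.09  0.42  0.37  1.97 -0.21  0.79  1.66]
```

>>> move_arm --rotation '[[-0.1,0.05,0.05],[-0.1,0.05,0.05],[-0.1,0.05,0.05],[-0.1,0.05,0.05],[-0.1,0.05,0.05],[-0.1,0.05,0.05],[-0.1,0.05,0.05],[-0.1,0.05,0.05],[-0.1,0.05,0.05],[-0.1,0.05,0.05]]' --slide '[[0.005,0.017,0.5],[0.005,0.017,0.85],[0.005,0.017,1.0],[0.005,0.017,1.06],[0.005,0.017,1.06],[0.005,0.017,1.06],[0.005,0.017,1.06],[0.005,0.017,1.06],[0.005,0.017,1.06],[0.005,0.017,1.06]]' --hand '[0,0,0,0,0,0.8,0.8,0.8,0.8,0.8]' --squeeze 45

```text
time: 21.5
tool_pos: [501.6, -272.1, 43.6]
eef_rot: [0.0, 0.856, 0.516, -0.0]
contact_force: [-1.4, 1.9, 5.8]
grip_width: 0.282
```

>>> move_arm --rotation '[[0,0,0],[0,0,0],[0,0,0],[0,0,0],[0,0,0]]' --slide '[[0,0,-0.1],[0,0,-0.4],[0,0,-0.9],[0,0,-1.2],[0,0,-1.2]]' --hand '[0.8,0.8,0.8,0.8,0.8]'

```text
time: 22.12
tool_pos: [502.1, -272.2, 116.5]
eef_rot: [0.001, 0.856, 0.516, 0.0]
contact_force: [0.4, 0.8, -2.6]
grip_width: 0.284
```

```bash
python3 - <<'E'
from h import *
e=np.radians(YRED);ey=np.array([-np.sin(e),np.cos(e),0])
# arm-frame pile centre ~ (501.3,-4.6); bar centre 30+12.5+6 mm to its right
P=np.array([501.3,-4.6,0])-ey*(42.5+6); print(P)
R=frame(YRED); delta(P+[0,0,100],R)
S=cap("scene"); cv2.imwrite('pics/b1.png',S['image'][150:384,100:400,::-1].repeat(2,0).repeat(2,1))
E
```

```text
[513.64819449 -51.50172804   0.        ]
t 22.12 rot [0.07, 0.05, -42.59] slide [3.342, -1.548, 0.271] F [ 0.4  0.8 -2.6] g 0.284 q [ 0.08  0.41  0.38  1.96 -0.21  0.8   1.66]
```

View pics/b1.png

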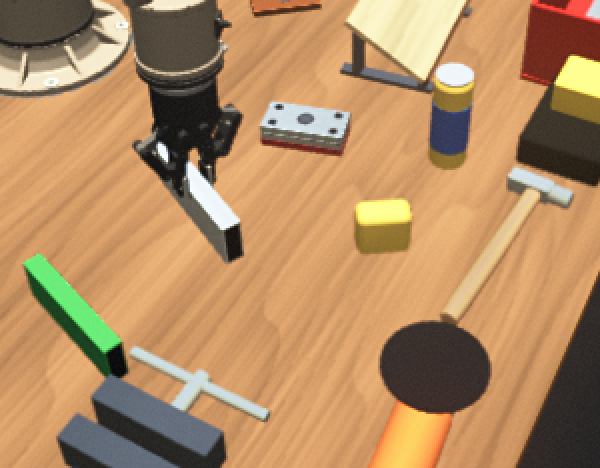

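>>> move_arm --rotation '[[0,0,-10],[0,0,-20],[0,0,-30],[0,0,-40],[0,0,-42.6],[0,0,-42.6],[0,0,-42.6],[0,0,-42.6],[0,0,-42.6]]' --slide '[[0.5,-0.25,0],[1.2,-0.55,0],[2.0,-0.95,0],[2.8,-1.3,0],[3.34,-1.55,0.1],[3.34,-1.55,0.27],[3.34,-1.55,0.27],[3.34,-1.55,0.27],[3.34,-1.55,0.27]]' --hand '[0.8,0.8,0.8,0.8,0.8,0.8,0.8,0.8,0.8]'

```text
time: 23.3
tool_pos: [512.7, -52.2, 98.7]
eef_rot: [-0.0, 0.611, 0.792, -0.001]
contact_force: [-0.3, -0.9, -1.1]
grip_width: 0.286
```

```bash
python3 - <<'E'
from h import *
P=np.array([513.6,-51.5,0]);R=frame(YRED); delta(P+[0,0,46],R)
E
```

```text
t 23.3 rot [-0.09, 0.01, -0.09] slide [0.008, 0.019, 0.878] F [-0.3 -0.9 -1.1] g 0.286 q [-0.15  0.34  0.15  2.08 -0.07  0.72  1.87]
```

>>> move_arm --rotation '[[0,0,-0.09],[0,0,-0.09],[0,0,-0.09],[0,0,-0.09],[0,0,-0.09],[0,0,-0.09]]' --slide '[[0.008,0.019,0.3],[0.008,0.019,0.6],[0.008,0.019,0.78],[0.008,0.019,0.86],[0.008,0.019,0.88],[0.008,0.019,0.88]]' --hand '[0.8,0.8,0.8,0.8,0.8,0.8]'

```text
time: 24.05
tool_pos: [513.8, -50.7, 46.1]
eef_rot: [-0.0, 0.61, 0.792, -0.0]
contact_force: [-0.4, 0.5, -2.0]
grip_width: 0.279
```

```bash
python3 - <<'E'
from h import *
P=np.array([513.6,-51.5,0]);R=frame(YRED); delta(P+[0,0,44],R)
S=cap("scene"); cv2.imwrite('pics/b2.png',cv2.resize(S['image'][175:270,200:300,::-1],None,fx=6,fy=6,interpolation=2))
E
```

```text
t 24.05 rot [-0.06, 0.0, 0.08] slide [-0.013, -0.007, 0.036] F [-0.4  0.5 -2. ] g 0.279 q [-0.14  0.43  0.13  2.11 -0.09  0.61  1.89]
```

View pics/b2.png

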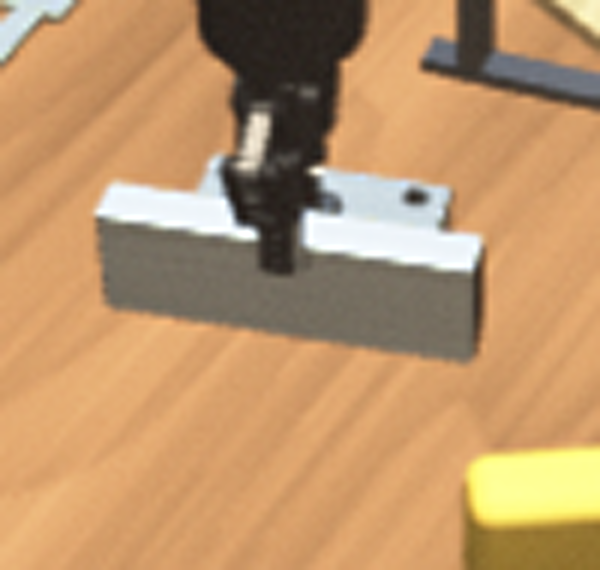

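The bar is upright, parallel to the pile and roughly centred, about 5 mm off the side. I'll creep in to contact.

>>> move_arm --rotation '[[0,0,0.05],[0,0,0.05],[0,0,0.05],[0,0,0.05],[0,0,0.05],[0,0,0.05]]' --slide '[[0,0,0.02],[0.02,0,0.02],[0.04,0,0.02],[0.055,0,0.02],[0.06,0,0.02],[0.06,0,0.02]]' --hand '[0.8,0.8,0.8,0.8,0.8,0.8]'

```text
time: 24.85
tool_pos: [512.6, -47.1, 44.6]
eef_rot: [-0.001, 0.61, 0.792, -0.001]
contact_force: [0.3, -0.1, -2.5]
grip_width: 0.279
```

```bash
python3 - <<'E'
from h import *
T=cap("top");S=cap("scene");s=state();R=frame(YRED); print(s['tool_pos'].round(1),(R.T@s['contact_force']).round(1), 'offset y',R[:,0]@(s['tool_pos']-[501.3,-4.6,0]),'x',R[:,1]@(s['tool_pos']-[501.3,-4.6,0]))
h=S['hsv']; 
# bar top far corners / near end corners in scene
k=blob((h[...,1]<60)&(h[...,2]>190),(212,200,285,225)); P=onplane(S,k,[0,0,61.5])
print((np.c_[(P-[500.6,-3.4,0])@R[:,1],(P-[500.6,-3.4,0])@R[:,0]]).min(0).round(1),(np.c_[(P-[500.6,-3.4,0])@R[:,1],(P-[500.6,-3.4,0])@R[:,0]]).max(0).round(1))
E
```

```text
[512.6 -47.1  44.6] [ 0.5 -0.1  2.6] offset y -43.99913922654532 x 0.11801777624017712
[  3.8 -58.7] [88.8 -1.8]
```

>>> move_arm --rotation '[[0,0,0],[0,0,0],[0,0,0],[0,0,0]]' --slide '[[0.007,0,0],[0.014,0,0],[0.02,0,0],[0.02,0,0]]' --hand '[0.8,0.8,0.8,0.8]'

```text
time: 25.45
tool_pos: [512.5, -46.7, 44.6]
eef_rot: [-0.0, 0.61, 0.792, -0.001]
contact_force: [1.8, -5.5, -3.0]
grip_width: 0.281
```

>>> move_arm --rotation '[[0,0,0],[0,0,0]]' --slide '[[0.007,0,0],[0.007,0,0]]' --hand '[0.8,0.8]'

```text
time: 25.7
tool_pos: [512.5, -46.4, 44.6]
eef_rot: [-0.0, 0.61, 0.792, -0.001]
contact_force: [1.6, -6.4, -2.5]
grip_width: 0.284
```

>>> move_arm --rotation '[[0,0,0],[0,0,0],[0,0,0],[0,0,0],[0,0,0]]' --slide '[[-0.007,0,0],[-0.007,0,0.008],[-0.007,0,0.016],[-0.007,0,0.022],[-0.007,0,0.022]]' --hand '[0.8,0.8,0.8,0.8,0.8]'

```text
time: 26.32
tool_pos: [512.6, -46.5, 43.6]
eef_rot: [-0.0, 0.61, 0.792, -0.001]
contact_force: [-0.5, -5.4, 2.8]
grip_width: 0.284
```

```bash
python3 - <<'E'
from h import *
R=frame(YRED)
for _ in range(3): cap("top");s=state();print(s['tool_pos'].round(1),(R.T@s['contact_force']).round(1),s['moment'].round(2))
E
```

```text
[512.6 -46.5  43.6] [-4.8 -1.5 -4.1] [-1.44  0.05  0.03]
[512.6 -46.5  43.6] [-4.4 -1.9 -5.1] [-1.44 -0.    0.06]
[512.5 -46.5  43.6] [-5.  -1.4 -4.3] [-1.46  0.03  0.1 ]
```

>>> move_arm --rotation '[[0,0,0],[0,0,0],[0,0,0],[0,0,0],[0,0,0],[0,0,0],[0,0,0],[0,0,0],[0,0,0],[0,0,0]]' --slide '[[-0.005,0,0],[-0.005,0,0],[-0.005,0,0],[-0.005,0,0],[-0.005,0,0],[-0.005,0,-0.2],[-0.005,0,-0.8],[-0.005,0,-1.6],[-0.005,0,-2.4],[-0.005,0,-2.4]]' --hand '[0.8,0.8,0.1,0.1,0.1,0.1,0.1,0.1,0.1,0.1]'

```text
time: 27.72
tool_pos: [514.5, -46.2, 191.5]
eef_rot: [0.002, 0.61, 0.792, 0.002]
contact_force: [-0.3, 0.4, -0.3]
grip_width: 0.454
```

>>> move_arm --rotation '[[0,0,0],[0,0,0],[0,0,0],[0,0,0],[0,0,0],[0,0,0],[0,0,0],[0,0,0],[0,0,0],[0,0,0]]' --slide '[[1,0,-0.5],[2,0,-1],[3,0,-1],[4,0,-1],[5,0,-1],[5,0,-1],[5,0,-1],[5,0,-1],[5,0,-1],[5,0,-1]]' --hand '[0.1,0.1,0.1,0.1,0.1,0.1,0.1,0.1,0.1,0.1]'

```text
time: 28.98
tool_pos: [436.3, 243.3, 247.3]
eef_rot: [-0.001, 0.611, 0.792, -0.001]
contact_force: [-0.3, -0.2, -0.5]
grip_width: 0.451
```

```bash
python3 - <<'E'
from h import *
S=cap("scene");T=cap("top");print(state()['tool_pos'].round(1),state()['time'])
a=cv2.resize(T['image'][150:220,225:295,::-1],None,fx=5.5,fy=5.5,interpolation=2);b=cv2.resize(S['image'][180:250,210:280,::-1],None,fx=5.5,fy=5.5,interpolation=2)
cv2.imwrite('pics/f.png',np.hstack([a,b]))
e=np.radians(YRED);ex=np.array([np.cos(e),np.sin(e),0]);ey=np.array([-np.sin(e),np.cos(e),0])
for c,n,bx in((S,'scene',(222,180,290,240)),(T,'top',(230,150,290,220))):
    W=np.array([np.array([500.5,-3.3,36])+a*45*ex+b*18*ey for a in(-1,1) for b in(-1,1)])
    w=proj(c,W); m=[p for p,_ in marks(c,bx,90)]
    for q,X in zip(w,W):
        p=min(m,key=lambda p:np.hypot(*(p-q))); print(n,(onplane(c,p,[0,0,36])[0]-X).round(2))
h=T['hsv']
for v in (150,190):
    k=blob((h[...,1]<75)&(h[...,2]>v),(232,150,295,222)); print('bar top',rect(onplane(T,k,[0,0,60])[:,:2]))
print('exp bar',(np.array([500.5,-3.3,0])-42.5*ey).round(1))
E
```

```text
[436.2 243.6 247.3] 29.075
scene [-9.17 35.2   0.  ]
scene [-0.01  0.39  0.  ]
scene [-9.28 34.44  0.  ]
scene [-0.12 -0.37  0.  ]
top [ 0.86 -0.18  0.  ]
top [ 0.8  -0.11  0.  ]
top [ 0.73 -0.48  0.  ]
top [ 1.09 -0.3   0.  ]
bar top (array([502.8, -15.5]), 177.4, 85.6, 14.7)
bar top (array([510.4, -45.3]), 176.5, 23.1, 14.6)
exp bar [511.3 -44.4   0. ]
```

View pics/f.png

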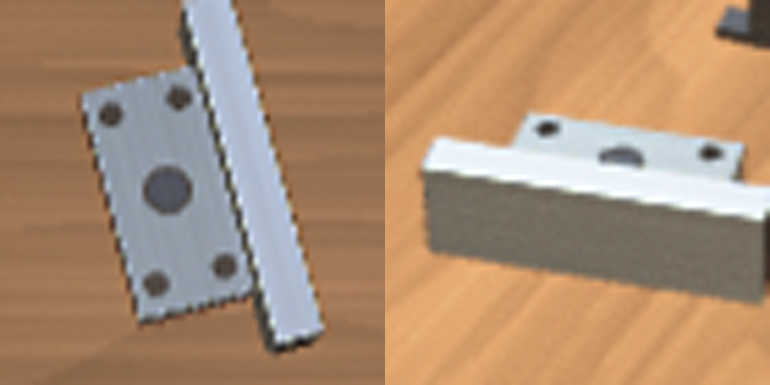

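The top view shows the bar flush along the right long side of the pile: perpendicular offset 42.6 mm against the ideal 42.5, yaw 14.6° against 14.7°. It is about 2 mm off centre, and the pile has not shifted. The arm is clear, so I hand in.

```bash
python3 -c "
from cell import robot
print(robot.close_job())"
```

```text
the job is handed in; nothing more can be done
None
```

I stacked both bare steel plates on the red plate and stood the aluminium straightedge against the pile's right long side. I then let go, moved the arm clear and handed the job in at about 29 s.

**Pile:** in the last images the top plate's hole marks are within about 0.4 mm (scene view, the two marks the bar leaves visible) and 1.1 mm (top view, all four) of where they should be. The views differ by that much because the camera calibration is only good to about 2 mm. The top view alone puts the top plate within 0.3 mm of where that view first showed the red plate. I did not re-measure the red plate after the bar went in.

**Straightedge:** its centre is 42.6 mm from the pile's centre line, against 42.5 mm for flush, and its yaw matches within 0.1°. It is about 2 mm off centre along the length.

**Gentleness:**
- The first plate was pressed to about 29 N on first contact, so I backed off, lifted it about 2 mm and shifted it by about 1.4 mm. I laid it down again with almost no force before releasing.
- The second plate went down with almost no force.
- The bar was brought up to the pile with about 6 N.

The spray can, tape measure and look-alikes were not touched.

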